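# Slide the prep board home into its notches

### The job

Slide the light wooden board to the left along the rails of the prep tray until its feet drop into the locating notches and it lies flat, fully down on the rails; then stop, without forcing it against the notch. Only push the board with the fingertips, never grasp or lift it; do not touch the small bowl, which must ride along standing on the board, and leave everything else where it is.

Things in the scene. Friction and masses are not known exactly. Their poses are not given: they have to be found in the camera images.
- prep_station: Fixed brown wooden prep tray, 194 (x) by 460 (y) by 63 mm; origin under its centre on the worktop; y along the rails (robot's left at yaw 0), x across, z up. Two rails, tops 45 mm up, 54 to 86 mm either side of the centre line; outside them guide lips, inner faces at 87.5 mm, 63 mm high. Between the rails it is open from above: floor 7 mm up, steel ends 23 mm high at y = +-226 mm.
- notch (a point): Centre line point (x = 0, z 45 mm) level with the left pair of notches, at tray y = +170 mm; these lie in the outer half of each rail. The right pair lies 140 mm to the right (tray y = +30 mm) in the inner half of each rail. Each notch is 20 mm long, 9 mm deep, with upright walls; a brass dot on the guide lip stands beside each.
- board: Loose light wooden board, 172 (x) by 180 (y) by 18 mm, about 0.6 kg, axes as the tray's, 1.5 mm play to each guide lip; origin at the centre of its underside. Under it four feet, 8 mm high, 14 mm long, at y = +-70 mm: the left two fit only the left notches, the right two only the right. It starts with its feet on the rail tops, underside 53 mm up, 130 to 230 mm to the right of home.
- board_end (a point): Centre of the board's upright right end face (board y = -90 mm, 9 mm above its underside), the face to push; board axes. The face is 172 by 18 mm; the space under and behind it is free between the rails.
- home (a point): Where the board's origin lies when seated: tray x = 0, y = +100 mm, 45 mm up; tray axes. The board drops 8 mm there, lies on the rails with its top level with the guide lips, and the notch walls stop further sliding (3 mm play each way). Shoved past too fast to drop, it would slide on. Sliding friction about 3 to 10 N.
- bowl: Small white open bowl, 84 mm across, 42 mm high, loose, standing near the middle of the board; origin at the centre of its underside, z up.
- lemon: Yellow lemon, 83 by 58 by 58 mm, loose on the worktop to the right; origin under its centre. Leave alone.
- garlic: Garlic bulb, 60 by 57 by 58 mm, loose on the worktop to the right; origin under its centre. Leave alone.
- salt_mill: Upright clear salt mill, 49 mm across, 164 mm high, loose on the worktop to the left; origin under its centre. Leave alone.
- timer: Round red kitchen timer, 62 mm across, 57 mm high, loose on the worktop to the left; origin under its centre. Leave alone.
Mind the look-alikes: they are no part of the job. What is shaped like the bowl but blue is not meant.

How it is judged:
By the outcome, as a careful person would: the job done as asked, in the order asked, and still so for the second after the job is handed in, with the robot touching nothing.
It also fails if it takes over 38 s, if anything falls off the work surface, if the arm or the gripper's body presses on something with over 40 N, if the wrist force passes 120 N, or if a joint passes its speed limit or range.

### The arm

A 6-joint arm with a two-finger parallel gripper is mounted at the origin on a cart in front of the work surface, level with it; the furniture and walls round the work are solid. World frame = base frame: x ahead of the robot, y to its left, z up, the work surface at z = 0. Lengths are in m, angles in rad, forces in N, time in s.
With the tool pointing down it reaches from about 0.3 to 0.775 m from the base axis. Payload 14.6 kg.
Tool frame: the origin (TCP) lies midway between the tips of the shut fingers; the grasp point (between the pads) lies 19 mm behind it; y points along the fingers, x is the direction in which the jaws open and shut, and the axes are right-handed (so a half turn about y gives the same grasp; the last joint's range is limited). The gripper opens to 94 mm and grips with 3 to 60 N. Pads are 16 mm wide; open, the fingers measure 119 mm over their backs; the gripper's body (75 mm by 177 mm) begins 78 mm behind the grasp point.
Start: joints at [1.201, 0.3, 1.521, -0, 1.321, -0.067], TCP at [0.164, 0.525, 0.205] pointing down, gripper open.
Joint ranges: [-3.03, 3.03], [-0.79, 2.21], [0.23, 2.52], [-1.04, 4.18], [0, 3.07], [-2.55, 2.55]. Speed limits (rad/s): [2.22, 2.22, 2.57, 3.14, 3.14, 3.14].

### API

Orientations are given as a 3x3 rotation matrix whose columns are the frame's x, y, z axes.
In Python, from plant import arm, viewer, job gives the robot as it stands. The module is installed in compiled form; this text tells all that it offers.
- The arm moves only by the tool jog_arm, never from a script. Its arguments are lists of equal length, an entry for each row: "xyz": the shift along the tool's x, y, z in cm, a list of three; "delta_rot": the turn, a rotation vector about the tool's x, y, z in degrees, a list of three. In form: {"xyz": [[x, y, z], ...], "delta_rot": [[rx, ry, rz], ...]}. A call has 1 to 10 rows; each row shifts and turns the commanded pose from where the row before left it, along the tool's axes as they then stand; what a row does not reach is not made up. A row lasts 1/10 s, in which the tool goes at most 50 mm and 8.59 degrees, less where a joint would pass 70% of its speed; a pose out of reach is approached as far as the arm can. A call with a gripper value outside its range is refused whole. "hand" is the closure in counts, from 0 (fully open) to 255 (shut), set as the call begins (left out, the last holds). The fingers move at their own pace and stop on an object; the grip force is fixed at half the most. Time passes only in rows, so rows that do not move let the fingers close. It gives the time, the measured TCP pose, the force and the opening at its end, in the units of the state.
- arm.get_state(): the state, without advancing time (a new reading comes with each control period).
- viewer.read_camera(name): name is "side" or "top" or "wrist"; returns a dict with "color" (384x512x3 uint8, red, green, blue), "depth" (384x512 float32, m along the optical axis (not along the pixel's ray), 0 where there is no reading), "camera_matrix" (3x3 intrinsics, pixels), "eye" and "rotation" of the camera in the world. Camera axes: x right, y down, z forward; pixel columns grow to the right and rows downward; lengths in m; the calibration is good to about 2 mm. A picture is of the moment at which its call begins.
- job.hand_in(): hands the job in, once; it reports no verdict.
The state is a dict: "clock": time; "qpos": joint angles; "dq": joint speeds; "effort": joint torques, N m; "ee_pos": TCP position; "eef_rot": TCP orientation; "force": force on the tool from outside, world axes, zero at the start; "torque": the same for the moment, N m; "opening": finger opening in m.
Only numpy, scipy, OpenCV 4.12 (cv2) and the standard library are available. Lean on these libraries where they do the work, as an engineer would, in place of code of your own. Each camera call takes 0.05 s, during which the arm holds its last target.

## Working session

There is one attempt and no reset: what is moved stays moved. The work goes in short steps, Python scripts to look and compute and a tool call to move; the robot and the scene stay as the last step left them, time stands still between calls to the robot, and variables do not carry over. Pictures are saved under pics/ and viewed, and the job is handed in when it is done.

Besides the shell and the picture viewer there is one more tool, called after "Emit:" as a command line: name --argument value ..., lists and objects as JSON in quotes. jog_arm: Moves the arm, as the interface text tells. Its arguments: {"type":"object","properties":{"xyz":{"type":"array"},"delta_rot":{"type":"array"},"hand":{"type":"number"}},"required":["xyz","delta_rot"]}

```bash
mkdir -p pics; ls
cat > h.py <<'E'
import numpy as np, cv2
from plant import arm, viewer, job
def snap(name,fn=None):
    c=viewer.read_camera(name)
    if fn: cv2.imwrite('pics/'+fn, c['color'][:,:,::-1])
    np.savez('cam_'+name+'.npz',**{k:np.asarray(v) for k,v in c.items()})
    return c
def world(c,u,v,d=None):
    K=np.asarray(c['camera_matrix']);R=np.asarray(c['rotation']);e=np.asarray(c['eye'])
    u=np.asarray(u,float);v=np.asarray(v,float)
    ray=np.stack([(u-K[0,2])/K[0,0],(v-K[1,2])/K[1,1],np.ones_like(u)],-1)
    return e+(ray*np.asarray(d)[...,None])@R.T
def plane(c,u,v,z):
    e=np.asarray(c['eye']);p=world(c,u,v,np.ones_like(np.asarray(u,float)))-e
    return e+p*((z-e[2])/p[...,2])[...,None]
E
python3 - <<'E'
from h import *
np.set_printoptions(precision=4,suppress=True)
for n in ['top','side','wrist']:
    c=snap(n,n+'1.png'); print(n,c['eye'],c['rotation'],c['camera_matrix'])
s=arm.get_state()
for k in s: print(k,s[k])
E
```

```text
pics
top [ 0.4254 -0.0434  1.5603] [[ 0.0254 -0.9965  0.0796]
 [-0.9995 -0.0238  0.0201]
 [-0.0182 -0.0801 -0.9966]] [[365.4263   0.     255.0369]
 [  0.     365.4263 190.0534]
 [  0.       0.       1.    ]]
side [ 0.1088 -0.7702  1.3624] [[ 0.8809 -0.3952  0.2604]
 [-0.4732 -0.7321  0.49  ]
 [-0.003  -0.5549 -0.8319]] [[486.9042   0.     258.062 ]
 [  0.     486.9042 191.0127]
 [  0.       0.       1.    ]]
wrist [0.0987 0.5448 0.3853] [[ 0.2994  0.9264  0.2284]
 [ 0.9541 -0.2904 -0.073 ]
 [-0.0013  0.2398 -0.9708]] [[299.3159   0.     254.2314]
 [  0.     299.3159 191.2461]
 [  0.       0.       1.    ]]
clock 0.15
qpos [ 1.2014  0.3003  1.5214  0.      1.3207 -0.0666]
dq [-0.0009 -0.0023 -0.0037 -0.0011  0.0008  0.0009]
effort [ -0.0001 -53.1965 -35.2812   0.0708   0.0236  -0.0001]
ee_pos [0.1639 0.5248 0.205 ]
eef_rot [[ 0.2982 -0.0004 -0.9545]
 [ 0.9545 -0.0008  0.2982]
 [-0.0009 -1.      0.0001]]
force [ 0.0246  0.3536 -0.0628]
torque [-0.0149 -0.0464 -0.0168]
opening 0.09412093945610187
```

View pics/top1.png

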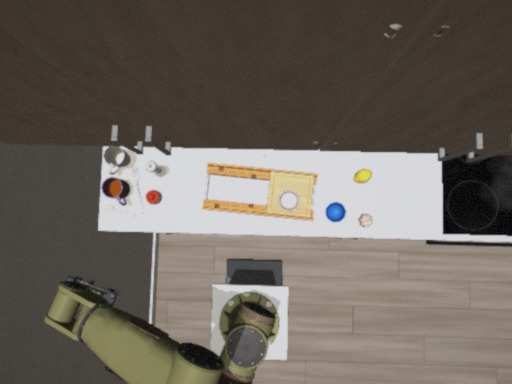

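View pics/side1.png

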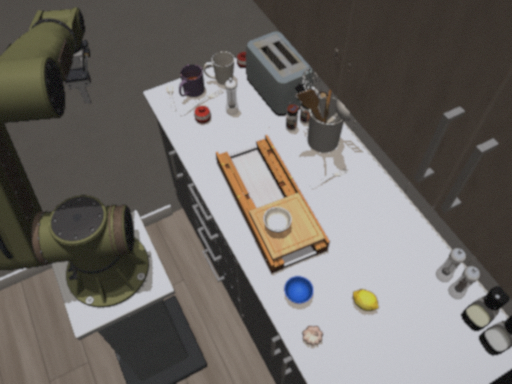

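Top view: the tray spans about (203–317, 163–220), with the board at cols 268–314 and the white bowl at (289,201). A blue decoy bowl is at (336,212). Next I zoom in and measure.

Run:
```python
from h import *
np.set_printoptions(precision=4,suppress=True)
t=dict(np.load('cam_top.npz'));s=dict(np.load('cam_side.npz'))
im=t['color'][150:235,190:350,::-1]; cv2.imwrite('pics/topz.png',cv2.resize(im,None,fx=5,fy=5,interpolation=cv2.INTER_CUBIC))
im=s['color'][125:315,200:350,::-1]; cv2.imwrite('pics/sidez.png',cv2.resize(im,None,fx=3,fy=3,interpolation=cv2.INTER_CUBIC))
for n,c in (('top',t),('side',s)):
    v,u=np.mgrid[0:384,0:512]; P=world(c,u,v,c['depth'])
    hsv=cv2.cvtColor(c['color'],cv2.COLOR_RGB2HSV)
    ok=(c['depth']>0)&(P[...,0]>0.25)&(P[...,0]<0.75)&(abs(P[...,1])<0.45)
    wood=ok&(hsv[...,0]>8)&(hsv[...,0]<28)&(hsv[...,1]>90)&(P[...,2]>0.02)&(P[...,2]<0.1)
    m,cc=None,None
    k,lab,st,ce=cv2.connectedComponentsWithStats(wood.astype(np.uint8))
    i=1+np.argmax(st[1:,4]); m=lab==i
    pts=P[m]; r=cv2.minAreaRect((pts[:,:2]*1000).astype(np.float32)); print(n,'wood rect mm',r,st[i], np.percentile(pts[:,2],[5,50,95]))
    b=P[ok&(hsv[...,0]>100)&(hsv[...,0]<130)&(hsv[...,1]>120)&(P[...,2]>0.01)]
    print('blue',b[:,:2].min(0),b[:,:2].max(0),b[:,2].max())
```

```text
top wood rect mm ((466.36151123046875, -25.257781982421875), (454.5885314941406, 38.790836334228516), 85.33316040039062) [203 200 110  20 735] [0.038  0.0478 0.0704]
blue [ 0.4265 -0.3858] [ 0.5012 -0.3072] 0.04994178494971413
side wood rect mm ((540.1292724609375, -31.167739868164062), (464.0498962402344, 194.09774780273438), 85.4992446899414) [ 216  136  113  135 4698] [0.0359 0.0635 0.0733]
blue [ 0.4243 -0.3827] [ 0.5042 -0.3059] 0.045532129513592645
```

```bash
sleep 0
```

```text
(no output)
```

View pics/topz.png

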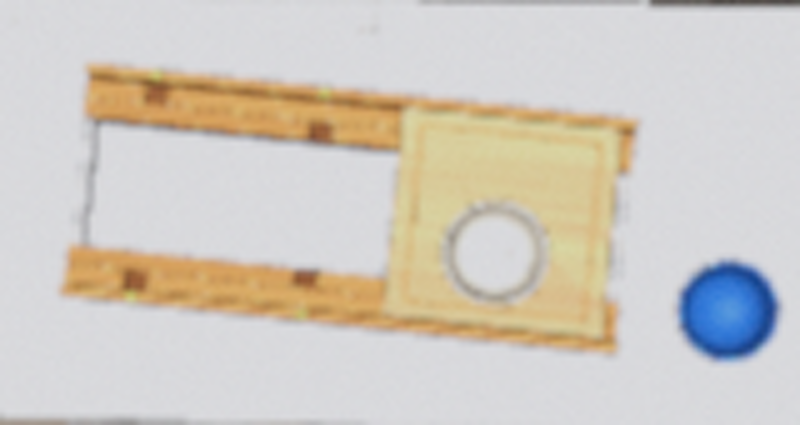

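View pics/sidez.png

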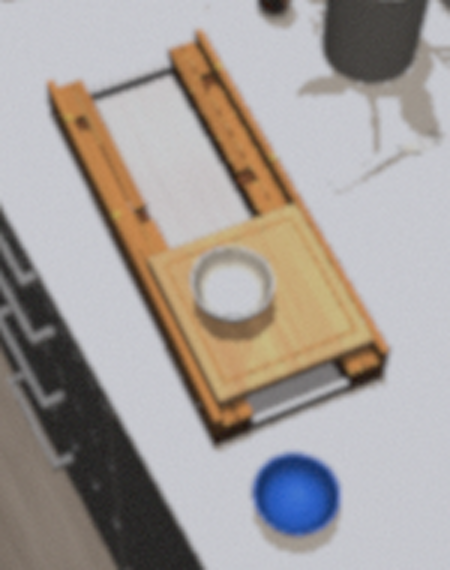

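Both zooms show the same layout: the board sits at the right end and the bowl is off-centre towards the robot. The blue bowl is just behind the tray's right end. I fit the tray and board poses from masks in both views.

```bash
cat > fit.py <<'E'
from h import *
np.set_printoptions(precision=4,suppress=True)
def boardfit(c,zt=0.071,verbose=1):
    hsv=cv2.cvtColor(c['color'],cv2.COLOR_RGB2HSV)
    v,u=np.mgrid[0:384,0:512]; P=world(c,u,v,c['depth'])
    ok=(c['depth']>0)&(P[...,0]>0.3)&(P[...,0]<0.66)&(abs(P[...,1])<0.45)&(P[...,2]>0.03)&(P[...,2]<0.1)
    wood=ok&(hsv[...,0]>5)&(hsv[...,0]<32)&(hsv[...,1]>60)
    return hsv,P,ok,wood
E
python3 - <<'E'
from fit import *
for n in ('top','side'):
    c=dict(np.load('cam_%s.npz'%n)); hsv,P,ok,wood=boardfit(c)
    # samples
    pix={'top':[(300,185),(230,170),(230,210),(282,181)],'side':[(300,225),(235,195),(285,180),(245,160)]}[n]
    for u,v in pix: print(n,(u,v),hsv[v,u],P[v,u])
    # light board: high value and lower sat
    yel=(hsv[...,0]>22)&(hsv[...,1]>110)&ok&(hsv[...,2]>150)
    k=wood&(hsv[...,0]>16)
    print(np.histogram(hsv[...,0][wood],bins=range(5,34,2)),np.histogram(hsv[...,1][wood],bins=range(60,256,20)))
E
```

```text
top (300, 185) [ 23  76 217] [ 0.5689 -0.1959  0.0763]
top (230, 170) [ 17 138 216] [0.6274 0.0937 0.0499]
top (230, 210) [ 17 131 207] [0.4605 0.0873 0.0643]
top (282, 181) [ 25  72 215] [ 0.5838 -0.1225  0.0743]
(array([  1,   3,   9,  22,  70, 371, 988, 261, 487, 488, 300,  33,  16,
         0]), array([ 5,  7,  9, 11, 13, 15, 17, 19, 21, 23, 25, 27, 29, 31, 33])) (array([907, 662, 213, 720, 486,  35,  26,   0,   0]), array([ 60,  80, 100, 120, 140, 160, 180, 200, 220, 240]))
side (300, 225) [ 19 103 198] [ 0.5669 -0.1793  0.0698]
side (235, 195) [ 15 136  75] [0.4499 0.0318 0.038 ]
side (285, 180) [ 14 152 196] [0.6219 0.0048 0.0402]
side (245, 160) [ 98   5 201] [ 0.5579  0.1717 -0.0034]
(array([   5,    7,   16,  170, 1570, 1133,  870,  734,  278,   63,   13,
         12,   23,    0]), array([ 5,  7,  9, 11, 13, 15, 17, 19, 21, 23, 25, 27, 29, 31, 33])) (array([ 122,  693, 1692,  430, 1883,   45,   29,    0,    0]), array([ 60,  80, 100, 120, 140, 160, 180, 200, 220, 240]))
```

Run:
```python
from fit import *
for n in ('top','side'):
    c=dict(np.load('cam_%s.npz'%n)); hsv,P,ok,wood=boardfit(c)
    b=(wood&(hsv[...,1]<118)&(hsv[...,2]>130)).astype(np.uint8)
    b=cv2.morphologyEx(b,cv2.MORPH_OPEN,np.ones((3,3),np.uint8))
    k,lab,st,ce=cv2.connectedComponentsWithStats(b); i=1+np.argmax(st[1:,4])
    cs,_=cv2.findContours((lab==i).astype(np.uint8),cv2.RETR_EXTERNAL,cv2.CHAIN_APPROX_NONE)
    q=max(cs,key=len)[:,0]; W=plane(c,q[:,0],q[:,1],0.071)
    r=cv2.minAreaRect((W[:,:2]*1000).astype(np.float32)); print(n,'board',r, cv2.boxPoints(r))
    # tray: all wood
    w=cv2.morphologyEx(wood.astype(np.uint8),cv2.MORPH_CLOSE,np.ones((3,3),np.uint8))
    k,lab,st,ce=cv2.connectedComponentsWithStats(w); i=1+np.argmax(st[1:,4])
    cs,_=cv2.findContours((lab==i).astype(np.uint8),cv2.RETR_EXTERNAL,cv2.CHAIN_APPROX_NONE)
    q=max(cs,key=len)[:,0]; W=plane(c,q[:,0],q[:,1],0.063)
    r=cv2.minAreaRect((W[:,:2]*1000).astype(np.float32)); print(n,'tray',r, cv2.boxPoints(r))
    # brass dots
    y=(ok&(hsv[...,0]>25)&(hsv[...,0]<36)&(hsv[...,1]>120)).astype(np.uint8)
    k,lab,st,ce=cv2.connectedComponentsWithStats(y)
    for j in range(1,k): print('dot',st[j,4],ce[j],plane(c,ce[j][0],ce[j][1],0.063)[:2])
    # bowl points
    wb=(c['depth']>0)&(P[...,2]>0.085)&(P[...,2]<0.125)&(P[...,0]>.4)&(P[...,0]<.62)&(abs(P[...,1])<.3)
    q=P[wb]; print('bowl',cv2.minEnclosingCircle((q[:,:2]*1000).astype(np.float32)),len(q))
```

```text
top board ((532.1124877929688, -155.92552185058594), (180.25363159179688, 173.8847198486328), 85.36022186279297) [[ 438.1646 -238.7241]
 [ 611.4795 -252.7898]
 [ 626.0604  -73.1269]
 [ 452.7455  -59.0612]]
top tray ((541.6781005859375, -30.271957397460938), (453.212646484375, 191.72305297851562), 85.38002014160156) [[ 427.8757 -248.4207]
 [ 618.9758 -263.8633]
 [ 655.4805  187.8768]
 [ 464.3804  203.3194]]
dot 45 [358.7556 176.1333] [ 0.6125 -0.4371]
bowl ((502.8446044921875, -149.7611083984375), 42.130462646484375) 290
side board ((530.6351928710938, -156.1094970703125), (180.72023010253906, 172.8332977294922), 85.40711212158203) [[ 437.2604 -239.2596]
 [ 609.5388 -253.0993]
 [ 624.0099  -72.9594]
 [ 451.7316  -59.1197]]
side tray ((536.0108642578125, -39.37934875488281), (471.8440246582031, 199.8687744140625), 85.47396850585938) [[ 417.771  -266.6796]
 [ 617.0165 -282.4517]
 [ 654.2507  187.9209]
 [ 455.0052  203.693 ]]
dot 41 [362.122 292.561] [ 0.6106 -0.4466]
bowl ((504.6603698730469, -149.4547882080078), 43.70998001098633) 395
```

Both views agree to about 1.5 mm: yaw is −4.6°, the tray centre is about (0.542, −0.030), and the board is at tray y ≈ −126 mm, so it has about 226 mm to travel. I'll plan the transit arc to a point behind the board end.

Run:
```python
from fit import *
s=arm.get_state(); p=np.array(s['ee_pos']);R=np.array(s['eef_rot'])
tgt=np.array([0.522,-0.2745,0.205])
r0,a0=np.hypot(*p[:2]),np.arctan2(p[1],p[0]); r1,a1=np.hypot(*tgt[:2]),np.arctan2(tgt[1],tgt[0])
th0=np.arctan2(R[1,2],R[0,2]); N=22; th1=np.radians(85.38)
print(np.degrees([a0,a1,th0,th1]),r0,r1,'ry/row',np.degrees(th0-th1)/N)
cur=p[:2].copy()
for k in range(N):
    th=th0+(th1-th0)*k/N
    f=(k+1)/N; r=r0+(r1-r0)*f;a=a0+(a1-a0)*f
    d=np.array([r*np.cos(a),r*np.sin(a)])-cur
    tz=np.array([np.cos(th),np.sin(th)]); tx=np.array([tz[1],-tz[0]])
    x,z=np.round(100*d@tx,1),np.round(100*d@tz,1); cur=cur+(x*tx+z*tz)/100
    print(k,x,z)
```

```text
[ 72.6531 -27.7382 162.6503  85.38  ] 0.5498044537718247 0.5897747451358019 ry/row 3.5122865744006933
0 0.0 -4.4
1 -0.1 -4.4
2 -0.1 -4.4
3 -0.3 -4.4
4 -0.3 -4.5
5 -0.4 -4.4
6 -0.5 -4.5
7 -0.6 -4.4
8 -0.6 -4.5
9 -0.8 -4.4
10 -0.8 -4.5
11 -0.9 -4.4
12 -1.0 -4.5
13 -1.1 -4.4
14 -1.1 -4.5
15 -1.3 -4.4
16 -1.3 -4.4
17 -1.4 -4.4
18 -1.6 -4.4
19 -1.6 -4.4
20 -1.6 -4.4
21 -1.8 -4.3
```

Emit:
jog_arm --xyz '[[0,0,-4.4],[-0.1,0,-4.4],[-0.1,0,-4.4],[-0.3,0,-4.4],[-0.3,0,-4.5],[-0.4,0,-4.4],[-0.5,0,-4.5],[-0.6,0,-4.4],[-0.6,0,-4.5],[-0.8,0,-4.4]]' --delta_rot '[[0,3.5,0],[0,3.5,0],[0,3.5,0],[0,3.5,0],[0,3.5,0],[0,3.5,0],[0,3.5,0],[0,3.5,0],[0,3.5,0],[0,3.5,0]]' --hand 90

```text
clock: 1.15
ee_pos: [0.5068, 0.2567, 0.2051]
eef_rot: [[0.793, -0.0, -0.609], [0.609, -0.0, 0.793], [-0.0, -1.0, 0.0]]
force: [0.1, 0.3, -0.0]
opening: 0.0611
```

Emit:
jog_arm --xyz '[[-0.8,0,-4.5],[-0.9,0,-4.4],[-1.0,0,-4.5],[-1.1,0,-4.4],[-1.1,0,-4.5],[-1.3,0,-4.4],[-1.3,0,-4.4],[-1.4,0,-4.4],[-1.6,0,-4.4],[-1.6,0,-4.4]]' --delta_rot '[[0,3.5,0],[0,3.5,0],[0,3.5,0],[0,3.5,0],[0,3.5,0],[0,3.5,0],[0,3.5,0],[0,3.5,0],[0,3.5,0],[0,3.5,0]]'

```text
clock: 2.15
ee_pos: [0.5562, -0.1883, 0.2051]
eef_rot: [[0.999, -0.0, -0.044], [0.044, 0.0, 0.999], [-0.0, -1.0, 0.0]]
force: [0.4, -0.1, 0.7]
opening: 0.0609
```

Run:
```python
from fit import *
c=snap('wrist','wrist2.png'); snap('side','side2.png'); s=arm.get_state(); print(s['clock'],s['ee_pos'],s['eef_rot'],s['opening'],s['qpos'],s['force'])
```

```text
2.25 [ 0.5553 -0.1911  0.205 ] [[ 0.9992 -0.0009 -0.0392]
 [ 0.0392 -0.0004  0.9992]
 [-0.0009 -1.     -0.0004]] 0.060919060573601275 [-0.3934  0.3841  1.4097 -0.0008  1.3485 -0.4325] [ 0.8035  1.7653 -0.3685]
```

View pics/wrist2.png

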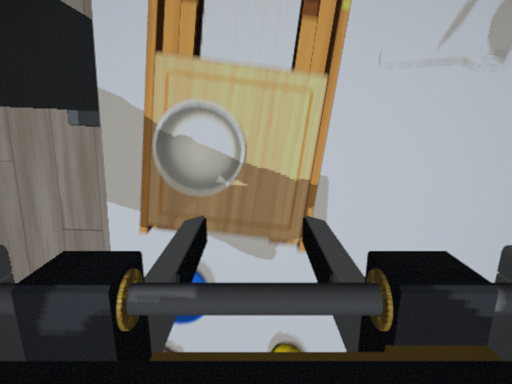

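View pics/side2.png

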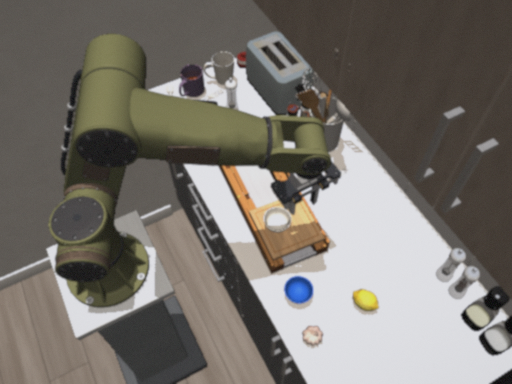

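The wrist view shows the board with its right end edge from about (148,229) to (300,241). The bowl's rim is around (199,147), clear of the fingers. I cross-check the end edge, then go behind it.

Run:
```python
from fit import *
c=dict(np.load('cam_wrist.npz'))
im=c['color'][200:256,130:320,::-1]; cv2.imwrite('pics/wz.png',cv2.resize(im,None,fx=4,fy=4,interpolation=cv2.INTER_CUBIC))
C=np.array([.5417,-.0303]);u=np.array([.0806,.9967]);x=np.array([.9967,-.0806])
for a,b in [(157,52),(327,73),(148,229),(300,241)]:
    w=plane(c,a,b,.071)[:2]-C; print(a,b,'tray x,y',w@x,w@u)
s=arm.get_state();p=s['ee_pos'];R=np.array(s['eef_rot']); d=np.r_[C-.245*u,.205]-p; print('to go tool cm',100*R.T@d, np.degrees(np.arctan2(R[1,2],R[0,2]))-85.38)
```

```text
157 52 tray x,y -0.08181994099436991 -0.038884484609495985
327 73 tray x,y 0.0853881561553029 -0.03747699126018018
148 229 tray x,y -0.08349366515071034 -0.22318944124714993
300 241 tray x,y 0.08731811753196583 -0.2164948442765503
to go tool cm [-3.6606  0.0081 -8.2027] 6.864961076713072
```

View pics/wz.png

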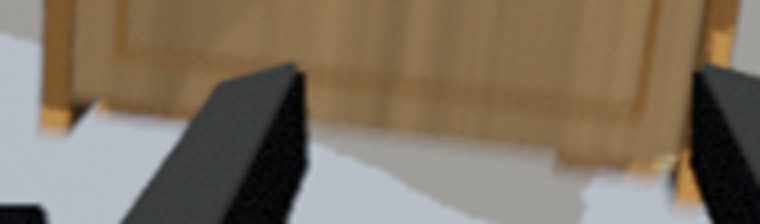

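Emit:
jog_arm --xyz '[[-1.8,0,-4.1],[-1.6,0,-4.3],[0,4.0,0],[0,4.0,0],[0,3.0,0],[0,0,0]]' --delta_rot '[[0,3.5,0],[0,3.4,0],[0,0,0],[0,0,0],[0,0,0],[0,0,0]]'

```text
clock: 2.85
ee_pos: [0.5224, -0.2696, 0.0914]
eef_rot: [[0.997, -0.006, 0.074], [-0.074, 0.004, 0.997], [-0.006, -1.0, 0.003]]
force: [0.1, 0.3, 0.4]
opening: 0.0609
```

Run:
```python
from fit import *
c=snap('wrist','wrist3.png'); snap('side','side3.png'); s=arm.get_state(); print(s['clock'],s['ee_pos'],s['eef_rot'],s['opening'],s['force'])
C=np.array([.5417,-.0303]);u=np.array([.0806,.9967]);x=np.array([.9967,-.0806])
p=np.array(s['ee_pos'][:2])-C;print('tray',p@x,p@u,np.degrees(np.arctan2(s['eef_rot'][1][2],s['eef_rot'][0][2])))
im=cv2.imread('pics/side3.png')[160:330,220:370]; cv2.imwrite('pics/side3z.png',cv2.resize(im,None,fx=3.5,fy=3.5,interpolation=cv2.INTER_CUBIC))
```

```text
2.95 [ 0.5245 -0.2708  0.0963] [[ 0.9973  0.0001  0.0735]
 [-0.0735 -0.      0.9973]
 [ 0.0001 -1.      0.    ]] 0.06087094084012426 [-0.3652  0.1916 -0.1305]
tray 0.0022342505610905266 -0.24109745032438268 85.78482159310391
```

View pics/wrist3.png

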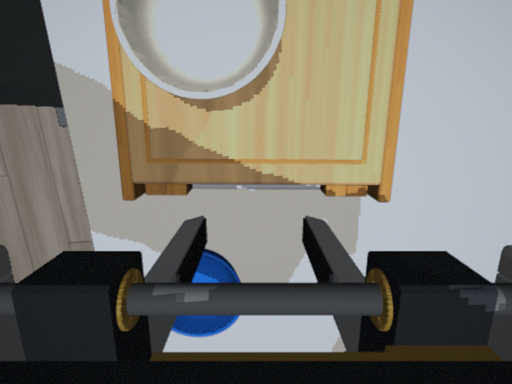

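View pics/side3z.png

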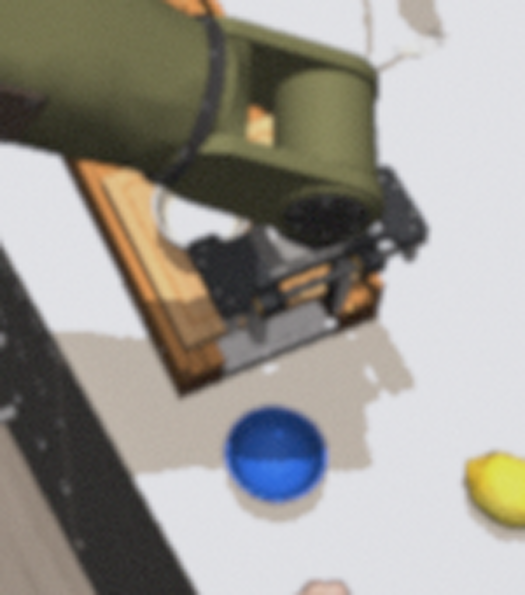

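Wrist view: the board end edge is straight at row ≈186, cols 128–388, square to the tool. The fingertips at (195,220) and (315,220) are behind it, with the blue bowl behind and below them. Side view: the fingers sit between the rails behind the board, clear of everything. I measure the gap before lowering.

Run:
```python
from fit import *
c=dict(np.load('cam_wrist.npz'))
C=np.array([.5417,-.0303]);u=np.array([.0806,.9967]);x=np.array([.9967,-.0806])
for a,b,z in [(128,184,.071),(200,185,.071),(320,185,.071),(385,186,.071),(122,198,.063),(390,201,.063)]:
    w=plane(c,a,b,z)[:2]-C; print(a,b,'tray x,y',w@x,w@u)
```

```text
128 184 tray x,y -0.08639720895237 -0.2165437998476104
200 185 tray x,y -0.03674417684458047 -0.21688707865132464
320 185 tray x,y 0.045755868160049715 -0.21628477723232262
385 186 tray x,y 0.09033007801233739 -0.21666210590017354
122 198 tray x,y -0.0952466056559141 -0.2287418591638236
390 201 tray x,y 0.09866915114665319 -0.22950851073466108
```

Emit:
jog_arm --xyz '[[-0.2,2.0,0],[0,2.0,0],[0,0.6,0],[0,0,0]]' --delta_rot '[[0,0.4,0],[0,0,0],[0,0,0],[0,0,0]]'

```text
clock: 3.35
ee_pos: [0.5226, -0.271, 0.0505]
eef_rot: [[0.997, 0.001, 0.081], [-0.081, -0.0, 0.997], [0.001, -1.0, -0.0]]
force: [-0.6, -0.0, -0.9]
opening: 0.0605
```

Emit:
jog_arm --xyz '[[0,0,0.3],[0,0,0.4],[0,0,0.3],[0,0,0.2],[0,0,0.2],[0,0,0.2],[0,0,0.2],[0,0,0.2],[0,0,0.2],[0,0,0.2]]' --delta_rot '[[0,0,0],[0,0,0],[0,0,0],[0,0,0],[0,0,0],[0,0,0],[0,0,0],[0,0,0],[0,0,0],[0,0,0]]'

```text
clock: 4.35
ee_pos: [0.5241, -0.2471, 0.0495]
eef_rot: [[0.997, 0.0, 0.081], [-0.081, -0.0, 0.997], [0.0, -1.0, -0.0]]
force: [-0.2, -4.2, 0.3]
opening: 0.0607
```

Emit:
jog_arm --xyz '[[0,0,0.2],[0,0,0.3],[0,0,0.3],[0,0,0.4],[0,0,0.4],[0,0,0.4],[0,0,0.4],[0,0,0.4],[0,0,0.4],[0,0,0.4]]' --delta_rot '[[0,0,0],[0,0,0],[0,0,0],[0,0,0],[0,0,0],[0,0,0],[0,0,0],[0,0,0],[0,0,0],[0,0,0]]'

```text
clock: 5.35
ee_pos: [0.527, -0.211, 0.0496]
eef_rot: [[0.997, 0.0, 0.081], [-0.081, -0.0, 0.997], [0.0, -1.0, -0.0]]
force: [-0.9, -4.6, 1.6]
opening: 0.061
```

Run:
```python
from fit import *
c=snap('wrist','wrist4.png'); s=arm.get_state(); print(s['clock'],s['ee_pos'],s['force'])
C=np.array([.5417,-.0303]);u=np.array([.0806,.9967]);x=np.array([.9967,-.0806])
p=np.array(s['ee_pos'][:2])-C;print('tray',p@x,p@u)
```

```text
5.4 [ 0.5271 -0.2105  0.0495] [-0.6675 -2.662   0.0471]
tray -6.854217043256008e-05 -0.18076991879157386
```

View pics/wrist4.png

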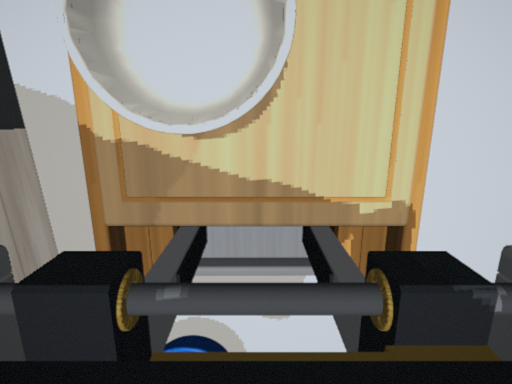

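The fingertips are against the end face, whose edge is at row ≈225, and the bowl is riding along. I compute the offset from face to TCP.

Run:
```python
from fit import *
c=dict(np.load('cam_wrist.npz'))
C=np.array([.5417,-.0303]);u=np.array([.0806,.9967]);x=np.array([.9967,-.0806])
for a,b,z in [(110,225,.071),(255,225,.071),(405,225,.071)]:
    w=plane(c,a,b,z)[:2]-C; print(a,b,'tray x,y',w@x,w@u)
```

```text
110 225 tray x,y -0.08037315302992992 -0.17139759875482086
255 225 tray x,y 0.0011815598170749736 -0.17154073504523726
405 225 tray x,y 0.08553486646450666 -0.1716887831343835
```

Emit:
jog_arm --xyz '[[0,0,0.2],[0,0,0.4],[0,0,0.4],[0,0,0.4],[0,0,0.4],[0,0,0.4],[0,0,0.4],[0,0,0.4],[0,0,0.4],[0,0,0.4]]' --delta_rot '[[0,0,0],[0,0,0],[0,0,0],[0,0,0],[0,0,0],[0,0,0],[0,0,0],[0,0,0],[0,0,0],[0,0,0]]'

```text
clock: 6.4
ee_pos: [0.53, -0.1733, 0.0495]
eef_rot: [[0.997, 0.0, 0.081], [-0.081, -0.0, 0.997], [0.0, -1.0, -0.0]]
force: [-0.5, -5.6, 1.1]
opening: 0.0609
```

Emit:
jog_arm --xyz '[[0,0,0.4],[0,0,0.4],[0,0,0.4],[0,0,0.4],[0,0,0.4],[0,0,0.4],[0,0,0.4],[0,0,0.4],[0,0,0.4],[0,0,0.4]]' --delta_rot '[[0,0,0],[0,0,0],[0,0,0],[0,0,0],[0,0,0],[0,0,0],[0,0,0],[0,0,0],[0,0,0],[0,0,0]]'

```text
clock: 7.4
ee_pos: [0.5332, -0.1334, 0.0495]
eef_rot: [[0.997, -0.0, 0.081], [-0.081, -0.0, 0.997], [0.0, -1.0, -0.0]]
force: [-0.6, -4.8, -0.1]
opening: 0.061
```

Emit:
jog_arm --xyz '[[0,0,0.4],[0,0,0.4],[0,0,0.4],[0,0,0.4],[0,0,0.4],[0,0,0.4],[0,0,0.4],[0,0,0.4],[0,0,0.4],[0,0,0.4]]' --delta_rot '[[0,0,0],[0,0,0],[0,0,0],[0,0,0],[0,0,0],[0,0,0],[0,0,0],[0,0,0],[0,0,0],[0,0,0]]'

```text
clock: 8.4
ee_pos: [0.5365, -0.0935, 0.0495]
eef_rot: [[0.997, -0.0, 0.081], [-0.081, -0.0, 0.997], [0.0, -1.0, -0.0]]
force: [-1.2, -4.6, 1.4]
opening: 0.0605
```

Run:
```python
from fit import *
c=snap('wrist','wrist5.png'); snap('top','top5.png'); s=arm.get_state(); print(s['clock'],s['ee_pos'],s['force'])
C=np.array([.5417,-.0303]);u=np.array([.0806,.9967]);x=np.array([.9967,-.0806])
p=np.array(s['ee_pos'][:2])-C;print('tray',p@x,p@u)
im=cv2.imread('pics/top5.png')[150:235,190:350]; cv2.imwrite('pics/top5z.png',cv2.resize(im,None,fx=5,fy=5,interpolation=cv2.INTER_CUBIC))
```

```text
8.5 [ 0.5365 -0.0931  0.0495] [-0.0376 -0.0965  0.3597]
tray -0.000144248327842628 -0.06297683208771024
```

View pics/wrist5.png

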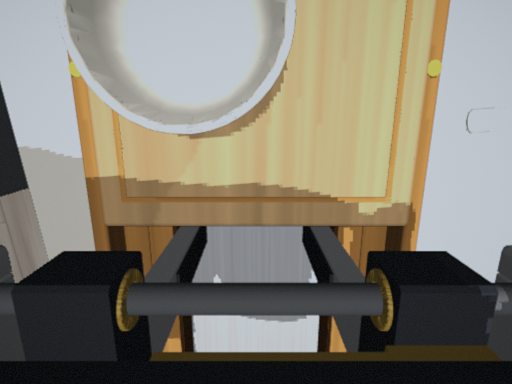

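View pics/top5z.png

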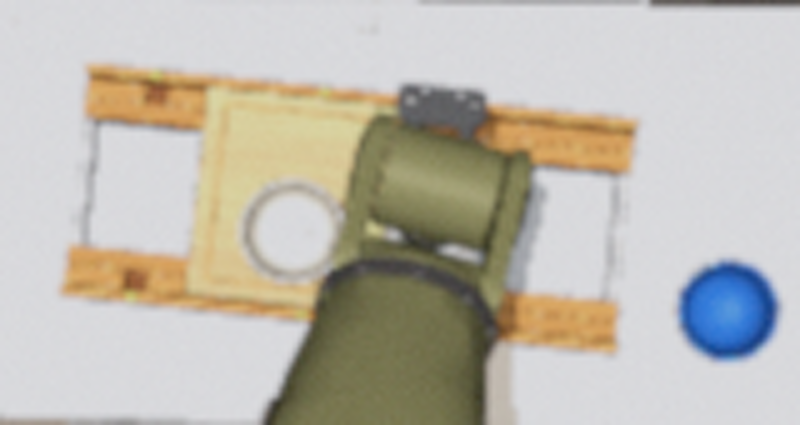

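The wrist view shows the right-pair brass dots at (434,68) and (76,69), with the board edge at row 225 and the bowl standing in the same place on the board. The dots give me a direct measure of the distance left.

Run:
```python
from fit import *
c=dict(np.load('cam_wrist.npz'))
C=np.array([.5417,-.0303]);u=np.array([.0806,.9967]);x=np.array([.9967,-.0806])
for a,b,z in [(434,68,.063),(76,69,.063),(110,225,.071),(255,225,.071),(405,225,.071)]:
    w=plane(c,a,b,z)[:2]-C; print(a,b,'tray x,y',w@x,w@u)
```

```text
434 68 tray x,y 0.09454660910788737 0.029851807553169074
76 69 tray x,y -0.09205185395377956 0.02972349917664982
110 225 tray x,y -0.08037944837230859 -0.053557002584388114
255 225 tray x,y 0.0011783976364440022 -0.05369938170486149
405 225 tray x,y 0.08551815597782707 -0.053846617332103226
```

About 63.5 mm remain (±3 mm notch play). I push 40 mm at the same speed, then slow down.

Emit:
jog_arm --xyz '[[0,0,0.3],[0,0,0.4],[0,0,0.5],[0,0,0.5],[0,0,0.5],[0,0,0.5],[0,0,0.5],[0,0,0.4],[0,0,0.4],[0,0,0.3]]' --delta_rot '[[0,0,0],[0,0,0],[0,0,0],[0,0,0],[0,0,0],[0,0,0],[0,0,0],[0,0,0],[0,0,0],[0,0,0]]'

```text
clock: 9.5
ee_pos: [0.5399, -0.0507, 0.0495]
eef_rot: [[0.997, -0.0, 0.081], [-0.081, -0.0, 0.997], [-0.0, -1.0, -0.0]]
force: [0.4, -6.3, 1.5]
opening: 0.0612
```

Emit:
jog_arm --xyz '[[0,0,0.2],[0,0,0.2],[0,0,0.2],[0,0,0.2],[0,0,0.1],[0,0,0.1],[0,0,0.1],[0,0,0.1],[0,0,0.1],[0,0,0.1]]' --delta_rot '[[0,0,0],[0,0,0],[0,0,0],[0,0,0],[0,0,0],[0,0,0],[0,0,0],[0,0,0],[0,0,0],[0,0,0]]'

```text
clock: 10.5
ee_pos: [0.541, -0.0369, 0.0494]
eef_rot: [[0.997, -0.0, 0.081], [-0.081, -0.0, 0.997], [-0.0, -1.0, -0.0]]
force: [-0.3, -6.6, 1.0]
opening: 0.0608
```

```bash
cat > chk.py <<'E'
import sys
from fit import *
n=sys.argv[1]
c=snap('wrist','wrist%s.png'%n); s=arm.get_state(); print(s['clock'],s['ee_pos'],s['force'])
C=np.array([.5417,-.0303]);u=np.array([.0806,.9967]);x=np.array([.9967,-.0806])
p=np.array(s['ee_pos'][:2])-C;print('tray',p@x,p@u)
v,uu=np.mgrid[0:384,0:512];P=world(c,uu,v,c['depth'])
for b in [(150,210),(330,210),(330,120),(340,20)]: 
    q=P[b[1]-4:b[1]+5,b[0]-4:b[0]+5].reshape(-1,3); print('board top z at',b,np.median(q[:,2]))
E
python3 chk.py 6
```

```text
10.55 [ 0.541  -0.0368  0.0494] [-0.5663 -5.2168  0.9849]
tray -0.00013596660990352466 -0.006556684231299231
board top z at (150, 210) 0.07191680498505235
board top z at (330, 210) 0.07203619684591958
board top z at (330, 120) 0.07205012366160185
board top z at (340, 20) 0.07210066748299856
```

View pics/wrist6.png

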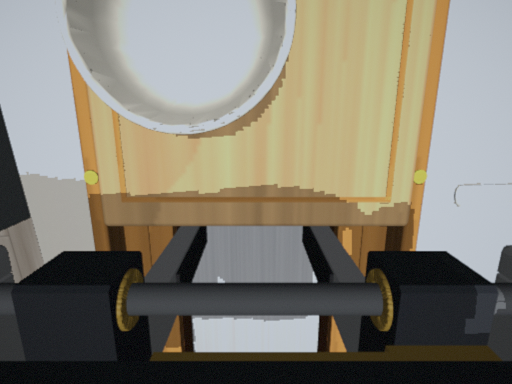

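The board top reads 72 mm at all four points, so it is still up. The dots are at (420,177) and (90,178), and about 7 mm remain. Now I go in small steps.

Emit:
jog_arm --xyz '[[0,0,0.1],[0,0,0.1],[0,0,0.1],[0,0,0.1]]' --delta_rot '[[0,0,0],[0,0,0],[0,0,0],[0,0,0]]'

```text
clock: 10.95
ee_pos: [0.5413, -0.0329, 0.0493]
eef_rot: [[0.997, -0.0, 0.081], [-0.081, -0.0, 0.997], [-0.0, -1.0, -0.0]]
force: [-0.5, -4.9, -0.1]
opening: 0.0611
```

```bash
python3 chk.py 7
```

```text
11.0 [ 0.5413 -0.0325  0.0493] [ 0.568  -0.4978 -0.5664]
tray -0.000257422424992862 -0.0022688577715517877
board top z at (150, 210) 0.07214389610931596
board top z at (330, 210) 0.07204287330763345
board top z at (330, 120) 0.07207983188825717
board top z at (340, 20) 0.07195209090541846
```

Emit:
jog_arm --xyz '[[0,0,0.1],[0,0,0.1]]' --delta_rot '[[0,0,0],[0,0,0]]'

```text
clock: 11.2
ee_pos: [0.5414, -0.0308, 0.0493]
eef_rot: [[0.997, -0.001, 0.081], [-0.081, -0.0, 0.997], [-0.0, -1.0, -0.0]]
force: [-0.6, -4.8, -0.8]
opening: 0.0607
```

```bash
python3 chk.py 8
```

```text
11.25 [ 0.5415 -0.0306  0.0493] [ 0.0186 -3.5216 -0.8315]
tray -0.00022201387321098956 -0.00032993979579277436
board top z at (150, 210) 0.06421755583450084
board top z at (330, 210) 0.06411256635512858
board top z at (330, 120) 0.0642041698428856
board top z at (340, 20) 0.0641427480795721
```

The board top fell exactly 8 mm at all four points, so it is flat and seated. I back off at once, then rise.

Emit:
jog_arm --xyz '[[0,0,-0.3],[0,0,-0.7],[0,0,-1.0],[0,0,-1.0],[0,0,0],[0,-1.0,0],[0,-2.0,0],[0,-3.0,0],[0,-3.0,0],[0,-3.0,0]]' --delta_rot '[[0,0,0],[0,0,0],[0,0,0],[0,0,0],[0,0,0],[0,0,0],[0,0,0],[0,0,0],[0,0,0],[0,0,0]]'

```text
clock: 12.25
ee_pos: [0.5391, -0.0603, 0.1715]
eef_rot: [[0.997, 0.001, 0.081], [-0.081, 0.0, 0.997], [0.001, -1.0, 0.0]]
force: [0.2, -0.2, 0.9]
opening: 0.0606
```

Emit:
jog_arm --xyz '[[0,-2.0,-3.0],[0,-1.0,-4.0],[0,0,-4.0],[0,0,-4.0],[0,0,-3.0],[0,0,0],[0,0,0]]' --delta_rot '[[0,0,0],[0,0,0],[0,0,0],[0,0,0],[0,0,0],[0,0,0],[0,0,0]]'

```text
clock: 12.95
ee_pos: [0.5245, -0.2398, 0.1998]
eef_rot: [[0.997, 0.0, 0.082], [-0.082, 0.0, 0.997], [0.0, -1.0, 0.0]]
force: [0.4, 0.9, 0.6]
opening: 0.0608
```

Run:
```python
from fit import *
w=snap('wrist','wrist9.png'); t=snap('top','top9.png'); sd=snap('side','side9.png')
s=arm.get_state(); print(s['clock'],s['ee_pos'],s['force'],np.abs(s['dq']).max())
C=np.array([.5417,-.0303]);u=np.array([.0806,.9967]);x=np.array([.9967,-.0806])
for n,c in (('wrist',w),('side',sd),('top',t)):
    hsv,P,ok,wood=boardfit(c)
    d=P[...,:2]-C; a=d@x; b=d@u-0.1
    for bx,by in [(.06,-.07),(-.07,-.075),(.06,.07),(-.07,.07),(.05,0)]:
        m=(abs(a-bx)<.008)&(abs(b-by)<.008)&(c['depth']>0)&(P[...,2]<.12)
        if m.sum()>2: print(n,(bx,by),'z',np.median(P[m][:,2]),m.sum())
    wb=(c['depth']>0)&(P[...,2]>0.085)&(P[...,2]<0.125)&(abs(a)<.09)&(abs(b)<.09)
    q=P[wb]
    if len(q)>20: print(n,'bowl',cv2.minEnclosingCircle((q[:,:2]*1000).astype(np.float32)),np.percentile(q[:,2],98),len(q))
im=np.vstack([cv2.resize(cv2.imread('pics/top9.png')[150:235,190:350],(600,319)),]); cv2.imwrite('pics/top9z.png',im)
im=cv2.imread('pics/side9.png')[30:330,130:400]; cv2.imwrite('pics/side9z.png',cv2.resize(im,None,fx=2,fy=2))
```

```text
13.1 [ 0.5249 -0.2388  0.1998] [ 0.1602  0.2615 -0.2906] 0.0035207452301191846
side (-0.07, -0.075) z 0.061019788928630136 19
top (0.06, -0.07) z 0.06356507540846423 16
top (-0.07, -0.075) z 0.06216779239193326 16
top (0.06, 0.07) z 0.0652627008431752 15
top (-0.07, 0.07) z 0.06455300033361211 16
top (0.05, 0) z 0.062477010266083544 16
top bowl ((521.5972290039062, 73.8470687866211), 42.017173767089844) 0.10931806427429926 167
```

View pics/wrist9.png

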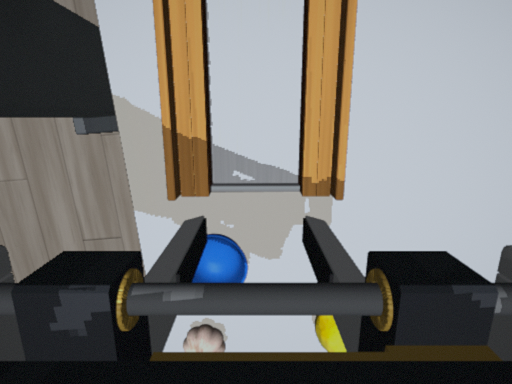

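View pics/top9z.png

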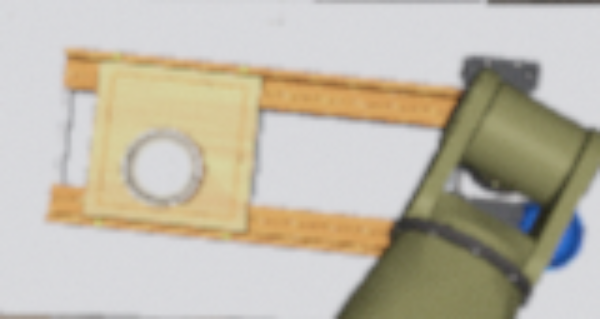

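View pics/side9z.png

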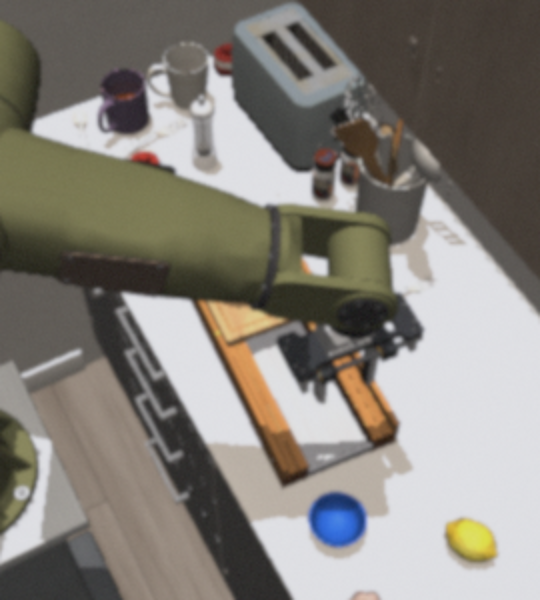

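All three views are good. Top: the board is level with the lips at about 63 mm, and the bowl stands on it with its rim centre at (0.522, 0.074). Wrist and side: the blue bowl, garlic, lemon and mill look undisturbed, and the gripper is clear. I hand the job in.

```bash
python3 -c "
from plant import job
print(job.hand_in())"
```

```text
the job is handed in; nothing more can be done
None
```

The board is seated in the notches and lies flat, with the bowl still standing on it. I handed the job in at about 13 s of the 38 s limit; no verdict was reported.

- **Push:** I pushed the end face with the two half-open fingertips, about 225 mm at 20–50 mm/s, slowing to 10 mm/s for the last part. The push force read 4–7 N at the end of each move. As soon as the board dropped I backed off, then rose clear.
- **Drop:** The wrist-camera depth of the board top fell from 72.0 to 64.2 mm, equally at all four points checked, which matches the 8 mm drop. After I backed off, the top camera gave 62.2–65.3 mm, which is level with the lips within its noise.
- **Bowl:** It is upright and moved about 224 mm, the same as the board within measurement error.
- **Other items:** The blue bowl, lemon, garlic and salt mill looked undisturbed in the last pictures, judged by eye. The timer was mostly hidden behind the arm, but the gripper only passed well above it.
- **Disagreements:** The side camera was mostly blocked by the arm, and its one usable reading gave 61.0 mm, about 2 mm low and near the calibration limit. The wrist camera no longer saw the board after I backed off, so the final seating check rests mainly on the top camera.

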